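Report an opened carton at the returns table

ROBOT

A 7-joint arm with a two-finger parallel gripper is mounted at the origin on the work surface. World frame = base frame: x ahead of the robot, y to its left, z up, the work surface at z = 0. Lengths are in m, angles in rad, forces in N, time in s.
With the tool pointing down it reaches from about 0.425 to 0.925 m from the base axis. Payload 6.8 kg.
Tool frame: the origin (TCP) lies on the front face of the gripper's body, between the roots of the fingers; the fingertips stand 73 mm ahead of it and the grasp point (between the pads) lies 54 mm ahead of it (env.nose_length is the distance from the TCP to the fingertips, in m); z points along the fingers, y is the direction in which the jaws open and shut (so a half turn about z gives the same grasp; the last joint's range is limited). The gripper opens to 85 mm and grips with 20 to 120 N. Pads are 22 mm wide; open, the fingers measure 114 mm over their backs; the gripper's body (76 mm by 85 mm) begins 54 mm behind the grasp point. The pads swing forward as they close: fully open they stand 13 mm farther back than shut.
Start: joints at [-1.367, 0.477, 0.022, 1.555, -0.011, 1.109, -0.083], TCP at [0.207, 0.642, 0.304] pointing down, gripper open.
Joint ranges: [-2.96, 2.96], [-0.34, 2.1], [-1.41, 1.46], [0.24, 2.44], [-1.37, 4.51], [0.17, 1.92], [-2.96, 2.96]. Speed limits (rad/s): [2.39, 2.39, 3.14, 3.14, 3.14, 3.14, 3.14].

INTERFACE

Orientations are given as a unit quaternion [w, x, y, z].
In Python, from cell import env, kin, camera, calibration, job gives the robot as it stands. The module is installed in compiled form; this text tells all that it offers. Calls block until the motion is done:
- env.reach(position, orientation): joint-space move of the TCP to a pose.
- env.movel(position, velocity=0.15, rot=None, stop_force=None): straight line of the TCP; rot=None keeps the orientation; velocity is the mean speed in m/s. With stop_force (N) it stops when the force on the tool has changed by that much, and returns True; else False.
- env.goto_joints(angles): joint-space move.
- env.grip(opening, f_grip=None): finger opening in m; f_grip is the grip in N (None keeps the last); returns when the fingers have stopped.
- env.dwell(seconds).
- kin.inverse_kinematics(position, orientation): joint angles nearest the present ones, or None.
- env.get_state(): the state.
- camera(name): name is "scene" or "top" or "wrist"; returns (picture, depth): 400x640x3 uint8, blue, green, red; 400x640 float32, m along the optical axis (not along the pixel's ray), 0 where there is no reading.
- calibration(name): a dict with "fx", "fy", "cx", "cy" (pixels), "k1" (the pictures are not rectified: a ray, as slopes to the right and down, at radius r is drawn at 1 + k1 r^2 times it, then the intrinsics apply), "rvec" (rotation vector, rad) and "tvec" (3), from world to camera coordinates, as OpenCV has them. Camera axes: x right, y down, z forward; pixel columns grow to the right and rows downward; lengths in m; the calibration is good to about 2 mm. A picture is of the moment at which its call begins: read the wrist's pose just before it. calibration takes no time and is no camera call; for the wrist camera it gives the pose at the moment of the call.
A pose or a line that the arm cannot do raises env.PlanningError and nothing moves.
- job.job_done(): hands the job in, once; it reports no verdict.
The state is a dict: "time": time; "qpos": joint angles; "joint_velocities": joint speeds; "joint_torque": joint torques, N m; "tcp_pos": TCP position; "orientation": TCP orientation; "force": force on the tool from outside, world axes, zero at the start; "torque": the same for the moment, N m; "opening": finger opening in m.
Only numpy, scipy, OpenCV 4.12 (cv2) and the standard library are available. Lean on these libraries where they do the work, as an engineer would, in place of code of your own. Each camera call takes 0.05 s, during which the arm holds its last target.

TASK

One carton on the returns table has come open: point down at it, fingertips just above the middle of its open mouth, for two seconds, then point in the same way for two seconds at the middle of the tray without a divider, where it must go. Then press the larger button on the call box all the way down to confirm, let it spring back and move clear. Touch none of the cartons or trays, do not point at the other cartons or the divided tray or pass low over them, and leave the smaller button and everything else as it is.

Things in the scene. Friction and masses are not known exactly. Their poses are not given: they have to be found in the camera images.
- open_carton_mouth (a point): The opened carton: brown cardboard, 70 x 90 x 110 mm high, its top open and four 28 mm flaps bent outwards and slightly down around the mouth (overall about 120 x 140 mm). This point is the centre of its open mouth, level with the upper edge of its walls (z up). Loose, about 0.25 kg. To point at it: shut fingers, pointing down, tips about 30 mm above this point (up to about 50 mm still counts as just above; not inside the carton), within about 25 mm sideways.
- carton_a_top (a point): A sealed brown carton, 60 x 80 x 110 mm (x, y, height), a paper tape strip across its flat top; this point is the centre of its top. Loose, graspable, only to be left alone
- carton_b_top (a point): A sealed brown carton, 65 x 85 x 130 mm (x, y, height), a paper tape strip across its flat top; this point is the centre of its top. Loose, graspable, only to be left alone
- carton_c_top (a point): A sealed brown carton, 60 x 60 x 90 mm (x, y, height), a paper tape strip across its flat top; this point is the centre of its top. Loose, graspable, only to be left alone
- plain_tray_rim (a point): The tray without a divider: grey open plastic tray, 160 x 130 x 60 mm high, 4 mm walls, one empty undivided space. This point is the middle of the tray at the height of its rim (z up). Fixed to the table. To point at it: fingertips about 30 mm above this point (up to about 50 mm; not down inside), within about 25 mm sideways.
- divided_tray_rim (a point): The other tray: same grey tray of 160 x 130 x 60 mm, but with a divider wall across the middle and a small white box in one half. This point is its middle at rim height. Not to be pointed at.
- large_button_top (a point): Centre of the top of the larger button (42 mm across, grey) on the grey call box (90 x 130 x 45 mm, fixed to the table). It is pressed straight down.
- large_button (a joint): Travel of the larger button in m: 0 out, 0.006 fully down (5 N, springs back when let go). A press counts from 0.004.
- small_button_top (a point): Centre of the top of the smaller button (20 mm across, grey) on the same box, 68 mm from the larger one. Leave alone.
- small_button (a joint): Travel of the smaller button in m: 0 out, 0.006 down.
- open_carton: The opened carton as a body; origin at the centre of its underside
- carton_a: Sealed carton 60 x 80 x 110 mm; origin at the centre of its underside
- carton_b: Sealed carton 65 x 85 x 130 mm; origin at the centre of its underside
- carton_c: Sealed carton 60 x 60 x 90 mm; origin at the centre of its underside
- plain_tray: The undivided tray; origin at the centre of its underside
- divided_tray: The divided tray; origin at the centre of its underside
- call_box: Grey call box 90 x 130 x 45 mm with the two buttons on top, in black round collars, button tops 67 mm above the table; origin at the centre of its underside
- blister_box: Small white box 30 x 50 x 30 mm lying in the divided tray; bystander
- tape_roll: Roll of brown tape lying flat, 90 mm across, 48 mm high; bystander
- marker: Black marker, 140 x 14 x 14 mm, lying; bystander
- cleaner: White bottle 56 mm across, 130 mm high; bystander
- card_pack: Blue pack 65 x 90 x 20 mm; bystander
- toy_capsule: Clear plastic capsule 50 mm across and high; bystander
Mind the look-alikes: they are no part of the job. Leave any green or yellow look-alike of the carton_c alone.

How it is judged:
By the outcome, as a careful person would: the job done as asked, in the order asked, and still so for the second after the job is handed in, with the robot touching nothing.
It also fails if it takes over 59 s, if anything falls off the work surface, if the arm or the gripper's body presses on something with over 40 N, if the wrist force passes 120 N, or if a joint passes its speed limit or range.

## Working session

There is one attempt and no reset: what is moved stays moved. The work goes in short steps, each a Python script; the robot and the scene stay as the last script left them, time stands still between calls to the robot, and variables do not carry over. Pictures are saved under pics/ and viewed, and the job is handed in when it is done.

```bash
mkdir -p pics; cat > h.py <<'E'
import numpy as np, cv2
from cell import env, kin, camera, calibration, job
def cam(n):
    c=calibration(n); p,d=camera(n); return c,p,d
def ray(c,u,v):
    x,y=(u-c['cx'])/c['fx'],(v-c['cy'])/c['fy']
    K=np.eye(3); pt=cv2.undistortPoints(np.array([[[x,y]]],float),K,np.array([c['k1'],0,0,0.]))[0,0]
    R=cv2.Rodrigues(np.array(c['rvec'],float))[0]; t=np.array(c['tvec'],float).ravel()
    return R,t,np.array([pt[0],pt[1],1.])
def plane(c,u,v,z):
    R,t,r=ray(c,u,v); o=-R.T@t; d=R.T@r; return o+d*(z-o[2])/d[2]
def pt(c,d,u,v):
    R,t,r=ray(c,u,v); return R.T@(r*d[int(round(v)),int(round(u))]-t)
E
python3 - <<'E'
from h import *
for n in ["scene","top","wrist"]:
    c,p,d=cam(n); cv2.imwrite(f"pics/{n}0.png",p); np.savez(f"{n}0.npz",p=p,d=d,c=np.array(c,dtype=object))
    print(n,c)
print(env.get_state()); print(env.nose_length)
E
```

```text
scene {'fx': 371.9001117452619, 'fy': 371.9001117452619, 'cx': 315.1315146196656, 'cy': 197.60324508102536, 'k1': -0.08620969292303016, 'rvec': array([ 1.87525034,  1.88193233, -0.60383737]), 'tvec': array([-0.02232811, -0.37727487,  1.55287708])}
top {'fx': 442.3464715449743, 'fy': 442.3464715449743, 'cx': 317.4967014984781, 'cy': 198.7533335381199, 'k1': 0.021038118074565255, 'rvec': array([ 2.1706898 , -2.12283953,  0.21293444]), 'tvec': array([0.004085  , 0.53391238, 1.17876513])}
wrist {'fx': 307.39011853829976, 'fy': 307.39011853829976, 'cx': 318.1153616144949, 'cy': 198.59815147798903, 'k1': -0.037773383357881045, 'rvec': array([-2.31991338, -1.69107992, -0.26943558]), 'tvec': array([-0.67387392, -0.04141266,  0.38203941])}
{'time': 0.15, 'qpos': array([-1.36708988,  0.47760839,  0.02234892,  1.55618233, -0.01152653,
        1.10928317, -0.08313553]), 'joint_velocities': array([-0.00038304, -0.00238863,  0.00011688, -0.00245647,  0.00023458,
        0.00036332, -0.00027457]), 'joint_torque': array([ 2.75630591e-03, -5.96925223e+01,  1.61014952e+00, -2.81491184e+01,
        1.26606046e-02,  6.50312446e-03, -2.57745910e-05]), 'tcp_pos': array([0.20696542, 0.64213589, 0.303168  ]), 'orientation': array([-6.98749071e-05,  1.55287780e-01,  9.87869044e-01, -6.73181519e-04]), 'force': array([ 0.70186069, -0.0013428 , -0.37582039]), 'torque': array([-0.01789021, -0.07000773, -0.05619974]), 'opening': 0.08543966373840903}
0.0726
```

View pics/scene0.png

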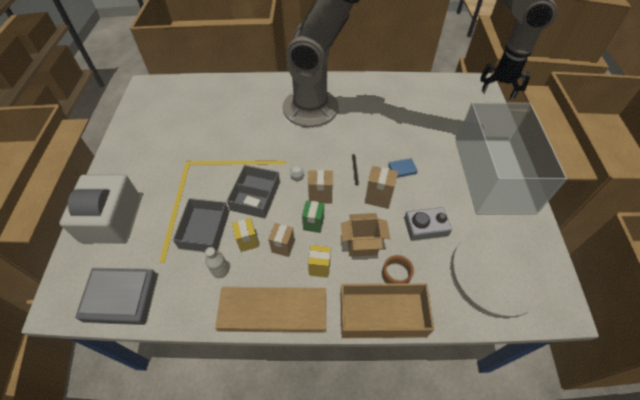

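View pics/top0.png

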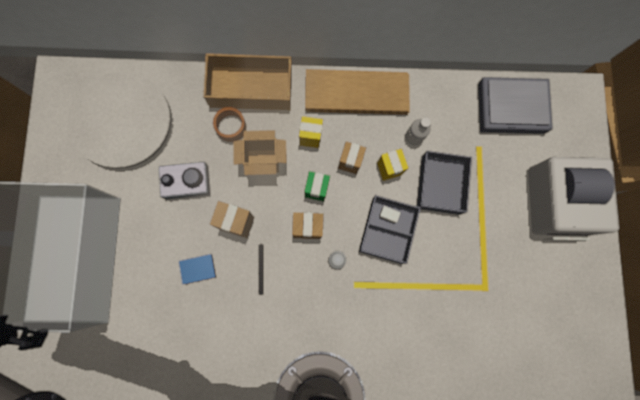

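View pics/wrist0.png

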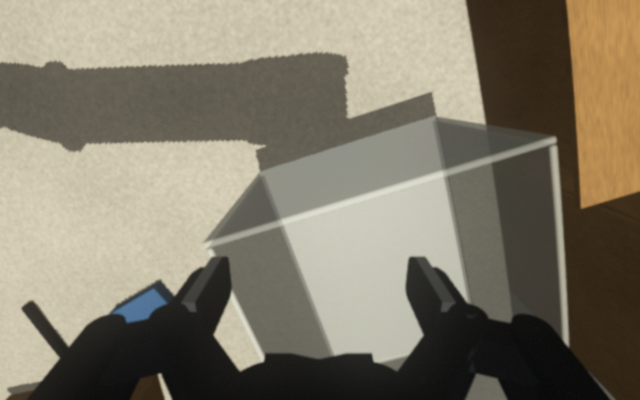

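The top view shows the open carton at (261,152), the plain tray at (444,182), and the divided tray at (389,230) with its white box. The call box is at (183,180), with the larger button at about (192,177) and the smaller at (167,180). There is a transparent bin at about (60,260) near the gripper. Next I'll enlarge and measure.

```bash
python3 - <<'E'
from h import *
L=np.load("top0.npz",allow_pickle=True);p,d,c=L['p'],L['d'],L['c'].item()
a=cv2.resize(p[90:220,140:300],None,fx=4.9,fy=4.5,interpolation=cv2.INTER_CUBIC); cv2.imwrite("pics/crop1.png",a[:590])
b=cv2.resize(p[140:270,340:500],None,fx=4.9,fy=4.5,interpolation=cv2.INTER_CUBIC); cv2.imwrite("pics/crop2.png",b[:590])
for n,u,v in [("mouth in",261,152),("wallL",247,152),("flapL",238,152),("flapR",283,152),("flapT",261,136),("flapB",261,171),("tray",444,182),("trayrimL",421,182),("trayrimR",467,182),("div",389,230),("bigb",192,177),("small",167,180),("a",308,225),("b",231,218),("c",352,157),("bin1",82,190),("bin2",20,190),("bin3",118,200),("bin4",80,328),("binfloor",60,260),("arc",170,130),("arc2",120,165),("cleaner",425,125),("mouthbtm",265,155)]:
    print(n,pt(c,d,u,v).round(3))
E
```

```text
mouth in [0.674 0.181 0.003]
wallL [0.665 0.218 0.032]
flapL [0.645 0.232 0.103]
flapR [0.649 0.112 0.101]
flapT [0.691 0.173 0.104]
flapB [0.596 0.169 0.099]
tray [ 0.599 -0.351  0.004]
trayrimL [ 0.59  -0.276  0.036]
trayrimR [ 0.591 -0.401  0.049]
div [ 0.453 -0.185  0.032]
bigb [0.581 0.358 0.067]
small [0.572 0.425 0.062]
a [0.454 0.041 0.104]
b [0.464 0.236 0.132]
c [ 0.644 -0.074  0.088]
bin1 [0.527 0.612 0.131]
bin2 [0.526 0.777 0.109]
bin3 [0.522 0.571 0.014]
bin4 [0.194 0.57  0.153]
binfloor [0.354 0.714 0.002]
arc [0.733 0.447 0.   ]
arc2 [0.615 0.563 0.04 ]
cleaner [ 0.725 -0.263  0.132]
mouthbtm [0.665 0.169 0.005]
```

View pics/crop1.png

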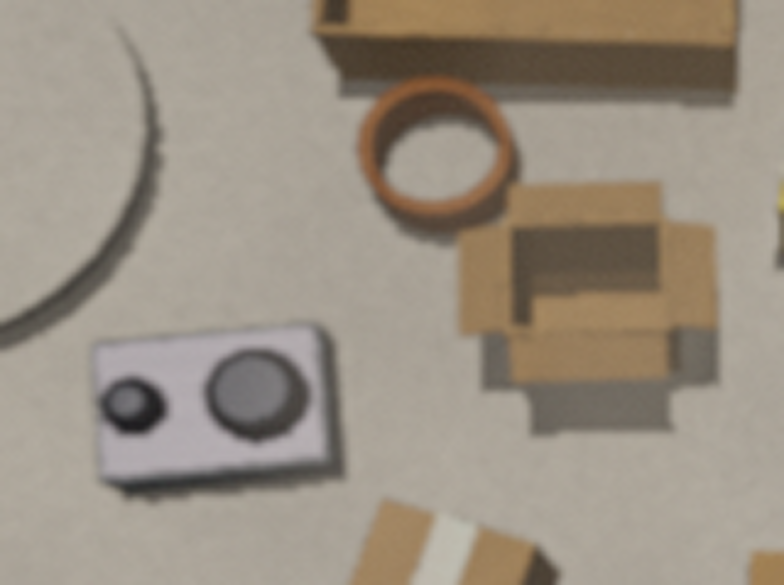

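View pics/crop2.png

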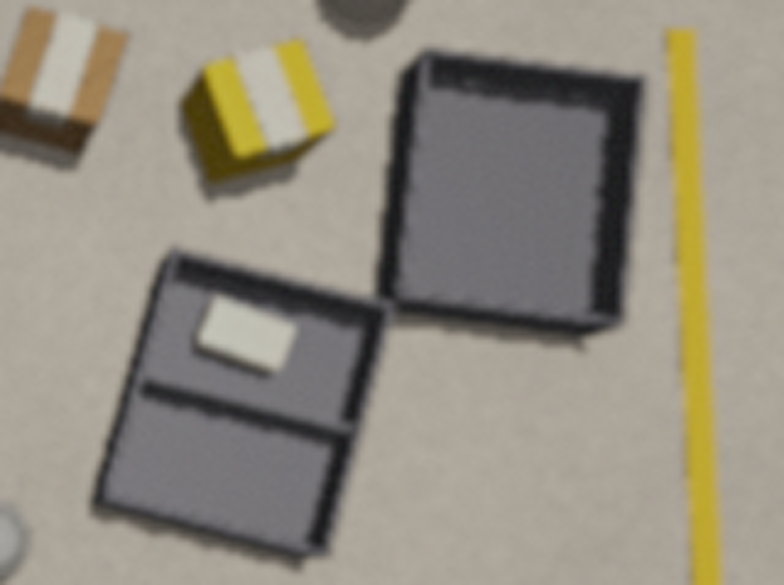

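The crop confirms the only carton with an open mouth and flaps: mouth centre at about (259.8,151.8). The others (308,225), (231,218) and (352,157) are taped shut, as are the yellow and green look-alikes. The plain tray, with no wall across it, is at about (445.5,181.8). Next I'll measure these and check them in the scene view.

```bash
python3 - <<'E'
from h import *
L=np.load("top0.npz",allow_pickle=True);c=L['c'].item()
S=np.load("scene0.npz",allow_pickle=True);cs=S['c'].item();ps=S['p'].copy();ds=S['d']
f=lambda x,y,u0,v0:(u0+(x+.5)/4.9-.5,v0+(y+.5)/4.5-.5)
M=[f(x,y,140,90) for x,y in [(512,227),(660,225),(665,328),(510,332)]]
T=[f(x,y,340,140) for x,y in [(425,52),(642,80),(620,322),(383,300)]]
def proj(P): return cv2.projectPoints(np.array(P,float).reshape(-1,1,3),cs['rvec'],cs['tvec'],np.array([[cs['fx'],0,cs['cx']],[0,cs['fy'],cs['cy']],[0,0,1]]),np.array([cs['k1'],0,0,0.]))[0].reshape(-1,2)
out=[]
for n,Q,z in [("mouth",M,.11),("tray",T,.06)]:
    W=np.array([plane(c,u,v,z) for u,v in Q]); e=np.linalg.norm(W-np.roll(W,-1,0),axis=1)
    print(n,W.mean(0).round(4),"edges",e.round(3)); out+=[*W,W.mean(0)]
for n,q in [("big",f(253,388,140,90)),("small",f(130,403,140,90))]:
    w=plane(c,*q,.067);print(n,w.round(4));out.append(w)
print("btn dist",np.linalg.norm(out[-1]-out[-2]))
big=cv2.resize(ps,None,fx=4,fy=4,interpolation=cv2.INTER_CUBIC)
for u,v in proj(out): cv2.circle(big,(int(4*u+1.5),int(4*v+1.5)),3,(0,0,255),-1)
cv2.imwrite("pics/s1.png",np.hstack([big[760:1060,640:1040],big[760:1060,1330:1730+100]])[:, :900][:, :800+0])
cv2.imwrite("pics/s2.png",big[800:1200,1330:1850])
Rm=cv2.Rodrigues(c['rvec'])[0];print("camtop",-Rm.T@c['tvec'])
# tall stuff in top depth: transparent bin rim
for u,v in [(430,115),(500,125),(540,165),(465,110)]: print(pt(cs,ds,u,v).round(3))
E
```

```text
mouth [0.6463 0.1745 0.11  ] edges [0.08  0.063 0.083 0.064]
tray [ 0.5892 -0.3366  0.06  ] edges [0.125 0.154 0.133 0.159]
big [0.5844 0.3601 0.067 ]
small [0.5733 0.4264 0.067 ]
btn dist 0.06720995079362696
camtop [0.32840088 0.04975862 1.25069713]
[0.052 0.495 0.008]
[0.193 0.718 0.091]
[0.405 0.789 0.113]
[0.011 0.654 0.001]
```

View pics/s1.png

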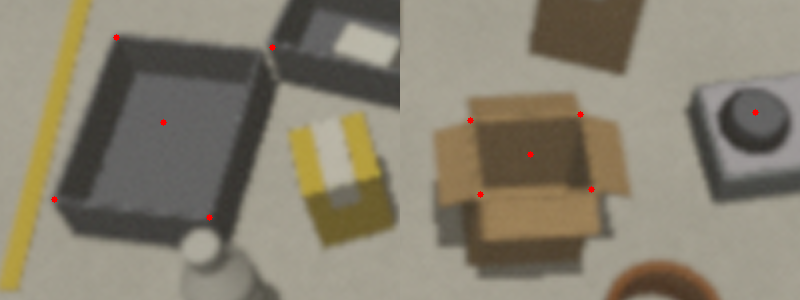

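View pics/s2.png

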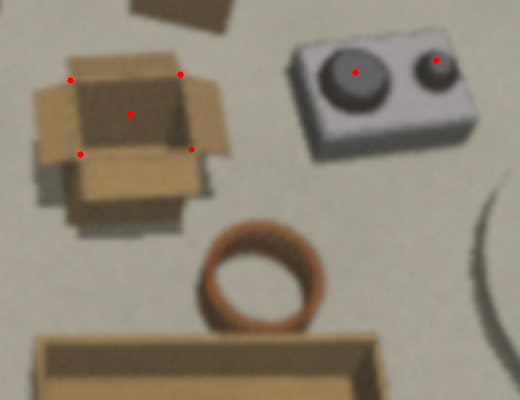

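The edge lengths (about 65 x 82 and 156 x 129 mm) and the 67 mm button spacing match the given sizes. The scene reprojections agree to a few mm. Next I'll lift, shut the fingers and check IK.

```bash
cat >> h.py <<'E'
M=np.array([.6455,.1745,.110]);T=np.array([.588,-.337,.060]);B=np.array([.584,.360,.067]);NL=env.nose_length
s=2**-.5
E
python3 - <<'E'
from h import *
for q in ([0,s,s,0],[0,s,-s,0]):
    for P in (M+[0,0,.03],M+[0,0,.2],T+[0,0,.03],T+[0,0,.25],B,B+[0,0,.24]):
        r=kin.inverse_kinematics(P+[0,0,NL],q); print(None if r is None else np.round(r,2))
p=env.get_state()['tcp_pos']
env.movel([p[0],p[1],.40],velocity=.2); env.grip(0.0)
st=env.get_state();print(st['time'],st['tcp_pos'],st['opening'],st['force'])
E
```

```text
[-0.73  0.61  0.55  1.68 -0.38  0.96 -0.05]
[-0.76  0.46  0.6   1.51 -0.26  1.26 -0.14]
[-0.09  0.78  0.8   1.7  -0.67  0.96  0.97]
[-0.26  0.68  1.18  1.5  -0.64  1.38  0.95]
[-0.86  0.69  0.32  1.66 -0.28  0.83 -0.42]
[-0.93  0.46  0.42  1.46 -0.19  1.26 -0.49]
[-0.25  0.56 -0.15  1.64  0.1   0.95  2.7 ]
[-0.34  0.41 -0.02  1.47  0.01  1.26  2.78]
[-0.28  1.07  1.26  1.71 -1.09  1.23 -1.88]
[-0.29  0.74  1.27  1.5  -0.71  1.42 -2.13]
[-0.46  0.68 -0.27  1.63  0.23  0.86  2.32]
[-0.52  0.45 -0.19  1.42  0.08  1.27  2.43]
1.55 [0.20697223 0.64214829 0.40007092] 0.00016518812154417954 [0.4889264  0.14692321 0.0276763 ]
```

```bash
python3 - <<'E'
from h import *
q=[0,s,s,0]
env.reach(M+[0,0,.17+NL],q)
st=env.get_state();print(st['time'],st['tcp_pos'],st['force'])
c,p,d=cam("scene");cv2.imwrite("pics/s3.png",p)
c,p,d=cam("wrist");cv2.imwrite("pics/w3.png",p)
E
```

```text
3.8417 [0.64513255 0.17634803 0.35248116] [-0.22923767 -0.00724819 -0.28387481]
```

View pics/s3.png

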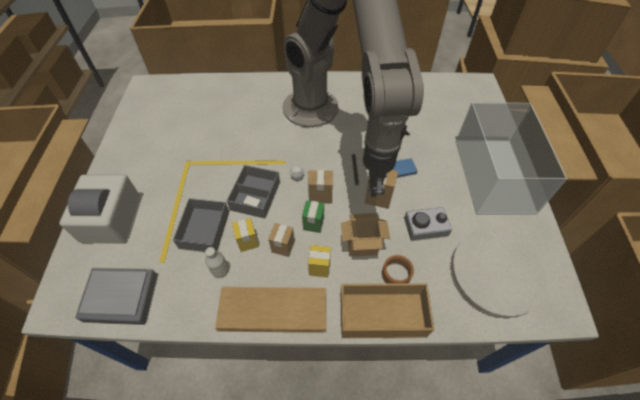

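View pics/w3.png

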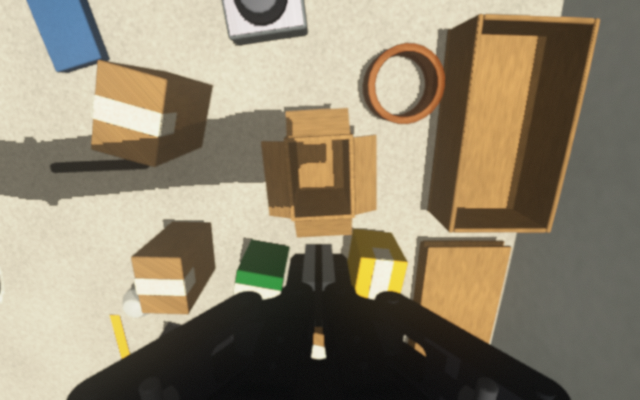

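In the wrist picture, the mouth corners are at about (289,137), (352,135), (353,217) and (291,217). I'll check that measurement, then descend if it agrees.

```bash
python3 - <<'E'
from h import *
q=[0,s,s,0]
c=calibration("wrist")
W=np.mean([plane(c,u,v,.11) for u,v in [(289,137),(352,135),(353,217),(291,217)]],0);print(W)
if np.linalg.norm(W-M)<.01:
    env.movel(M+[0,0,.032+NL],velocity=.15,rot=q); print(env.get_state()['tcp_pos'],env.get_state()['time'])
    env.dwell(.2)
    cc,p,d=cam("scene");cv2.imwrite("pics/s4.png",p); 
    env.dwell(2.6); st=env.get_state();print(st['tcp_pos']-M-[0,0,NL],st['time'],st['force'])
    env.movel(M+[0,0,.2+NL],velocity=.2); 
    c,p,d=cam("wrist");cv2.imwrite("pics/w4.png",p)
E
```

```text
[0.64826059 0.17539109 0.11      ]
[0.64615682 0.17450689 0.21564637] 5.0083
[-1.19534680e-05  2.98166890e-05  3.19896378e-02] 7.8583 [ 0.45103006 -0.03668357  0.37846977]
```

```bash
python3 -c "
import cv2;p=cv2.imread('pics/s4.png');cv2.imwrite('pics/s4c.png',cv2.resize(p[150:290,300:480],None,fx=4,fy=4,interpolation=2))"
```

```text
(no output)
```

View pics/s4c.png

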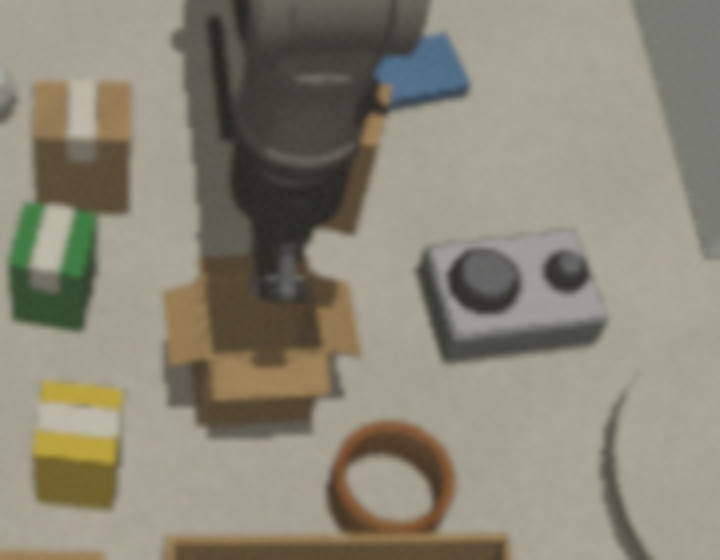

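The tips stood 32 mm over the mouth (scene crop, about (285,295)) and the carton is undisturbed. Next is the tray.

```bash
python3 - <<'E'
from h import *
q=[0,s,s,0]
env.movel([T[0],T[1],.31+NL],velocity=.25,rot=q)
print(env.get_state()['tcp_pos'],env.get_state()['time'])
env.movel(T+[0,0,.032+NL],velocity=.15,rot=q)
env.dwell(.2)
cc,p,d=cam("scene");cv2.imwrite("pics/s5.png",cv2.resize(p[130:270,130:310],None,fx=4,fy=4,interpolation=2)); 
env.dwell(2.6); st=env.get_state();print(st['tcp_pos']-T-[0,0,NL],st['time'],st['force'])
env.movel([T[0],T[1],.31+NL],velocity=.2)
print(env.get_state()['qpos'],env.get_state()['time'])
E
```

```text
[ 0.58856301 -0.33576731  0.38252176] 11.1083
[-8.33373928e-06 -1.10399298e-05  3.20017780e-02] 15.5583 [-0.02499051 -0.23304105 -0.79610728]
[-0.04020689  0.49824552  0.70602562  1.48837754 -0.32946914  1.27859784
  0.70151454] 16.8
```

View pics/s5.png

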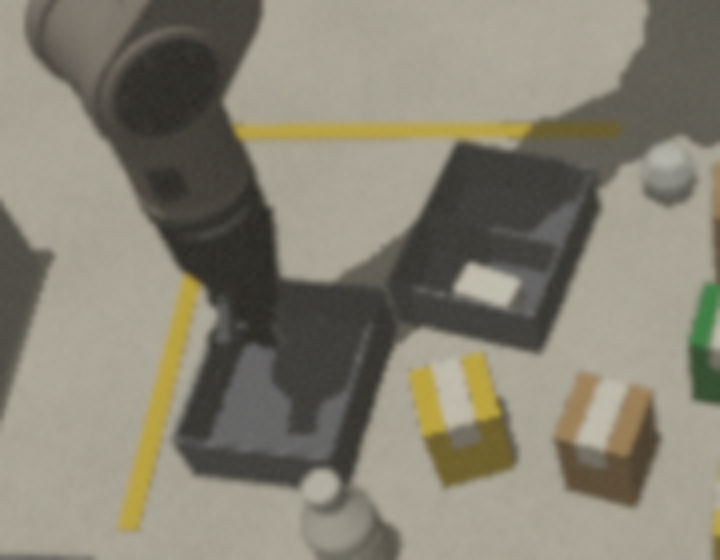

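The tips stand over the plain tray. Now I'll go high to above the call box and re-measure the button from the wrist.

```bash
python3 - <<'E'
from h import *
q=[0,s,s,0]
env.movel([B[0],B[1],.31+NL],velocity=.3,rot=q)
env.movel([B[0],B[1],.20+NL],velocity=.15,rot=q); env.dwell(.3)
st=env.get_state();print(st['tcp_pos'],st['time'])
c,p,d=cam("wrist");cv2.imwrite("pics/w6.png",p)
E
```

```text
[0.58420319 0.36013785 0.27329905] 20.4583
```

View pics/w6.png

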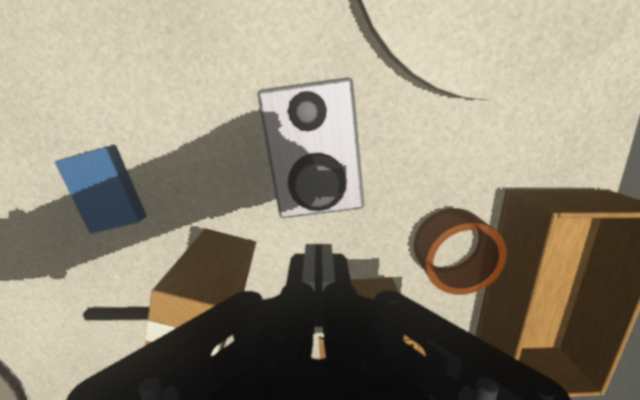

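The wrist picture shows the larger button top at about (317,183) and the smaller at (307,111). I'll check, then press.

```bash
python3 - <<'E'
from h import *
q=[0,s,s,0]
c=calibration("wrist")
b=plane(c,317,183,.067);print(b,plane(c,307,111,.067))
if np.linalg.norm(b-B)<.012:
    X=(b+B)/2
    env.movel([X[0],X[1],.075+NL],velocity=.12,rot=q); env.dwell(.4)
    st=env.get_state();print(st['tcp_pos'],st['force'])
    r=env.movel([X[0],X[1],.0585+NL],velocity=.015,rot=q,stop_force=18)
    st=env.get_state();print(r,st['tcp_pos'][2]-NL,st['force'],st['time'])
    env.dwell(.4)
    st=env.get_state();print(st['tcp_pos'][2]-NL,st['force'])
E
```

```text
[0.58295806 0.36431529 0.067     ] [0.57427539 0.42935877 0.067     ]
[0.58350507 0.36223632 0.14781457] [-0.63931114 -0.80893774 -0.17705731]
True 0.06119192395744505 [-1.84627098 -0.47456979  6.17495311] 23.0333
0.06122343175205308 [-0.78392158 -0.89853359  6.3650141 ]
```

```bash
python3 - <<'E'
from h import *
p=env.get_state()['tcp_pos']
r=env.movel([p[0],p[1],.0600+NL],velocity=.005,stop_force=15)
st=env.get_state();print(r,st['tcp_pos'][2]-NL,st['force'])
env.dwell(.5); st=env.get_state();print(st['tcp_pos'][2]-NL,st['force'])
env.movel([p[0],p[1],.09+NL],velocity=.04)
env.movel([p[0],p[1],.31+NL],velocity=.2)
st=env.get_state();print(st['tcp_pos'],st['force'],st['time'])
c,p,d=cam("wrist");cv2.imwrite("pics/w7.png",p)
c,p,d=cam("scene");cv2.imwrite("pics/s7.png",p)
c,p,d=cam("top");cv2.imwrite("pics/t7.png",p)
o=cv2.imread("pics/top0.png");
m=(cv2.absdiff(o,p).max(2)>60);print(m[100:270,140:480].sum())
E
```

```text
False 0.061114519654750676 [-3.85015372 -1.18934016  9.68685466]
0.06110384521754181 [-3.32295189 -1.46255312  9.88906268]
[0.5830599  0.36201676 0.38115744] [ 0.48661718 -1.06531478  0.31827878] 26.3667
4149
```

View pics/s7.png

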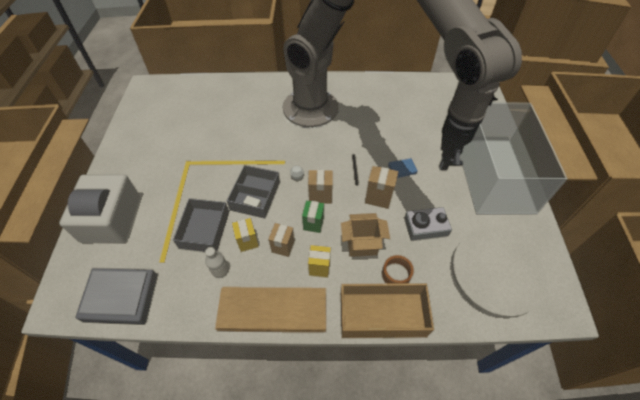

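View pics/t7.png

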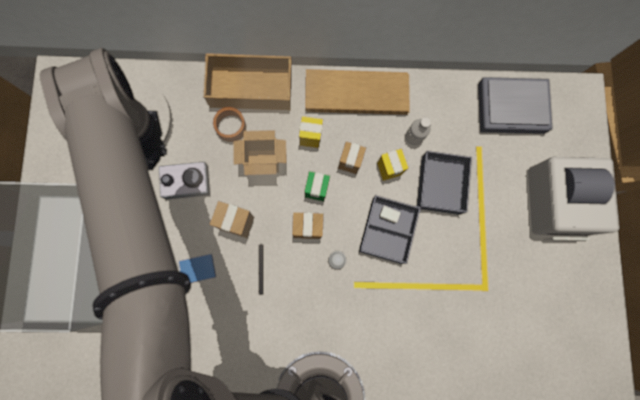

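View pics/w7.png

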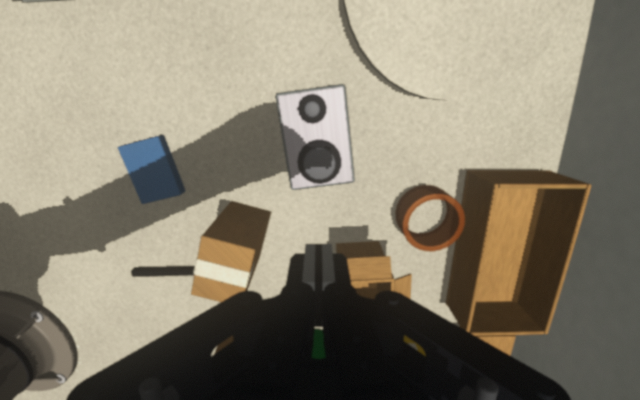

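The hard stop was at tip height 61.1 mm (67 − 6, 9.9 N held), so the button went fully down. It is now released, the arm is high, and everything sits where it was.

```bash
python3 - <<'E'
from h import *
env.dwell(.3); print(env.get_state()['time']); job.job_done()
E
```

```text
26.8167
the job is handed in; nothing more can be done
```

The job is done and handed in at 26.8 s, with no verdict reported back.

- **Open carton:** I pointed down with shut fingers for about 2.8 s, tips 32 mm above the middle of its mouth. A separate wrist-camera measurement put the mouth within 3 mm of where I aimed.
- **Plain tray:** I pointed the same way for about 2.8 s, tips 32 mm above the middle of its rim. I moved between targets with the tips about 0.31 m above the table.
- **Larger button:** I pressed it until it would go no further. The tips stopped at 61.1 mm (67 mm minus the full 6 mm of travel) with 9.9 N holding. I then released it and rose to about 0.31 m.

**Checks:**
- The top and wrist cameras disagreed by about 4 mm on the button's centre, so I pressed at the midpoint.
- The final scene and top pictures show the cartons, trays and bystanders where they were, as far as I can see.
- My top-picture comparison was no use as a check, because the arm and its shadow fell inside the compared area (4149 changed pixels).
- I judged the button's spring-back and the untouched small button only by eye, not from a joint reading.

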